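# Tip the first brass bar to the rim of its tube

### The job

I am about to solder and want the next brass bar ready where my tweezers can take it: draw the clear square tube out of the wooden rack, lay it on its side with the bars still inside, and let go, so that you can take a fresh hold for tipping. Then tip it in your grip, slowly, mouth-down until the first bar slides to the rim and its end peeks out a finger's breadth or so (10 to 25 mm); the bar must not drop out. Lay the tube on its side on the rubber mat, along the mat with its mouth towards the soldering turntable and the bar still peeking out, let go, and leave the other things where they are.

Things in the scene. Friction and masses are not known exactly. Their poses are not given: they have to be found in the camera images.
- tube: loose clear plastic tube, square 26 x 26 mm outside, 200 mm long, bore 20 x 20 mm, open at the rim, shut at the other end by a black cap (floor 6 mm thick); 70 g. Origin: centre of the outside of the closed end; z along the tube to the rim, x and y normal to its sides. Starts upright in a pocket of the rack, underside 10 mm above the bench; 40 mm straight up frees it. Lies flat on any side
- tube_rim (a point): centre of the open end of the tube, 200 mm from its origin along its z; the tube's axes
- tube_closed_end (a point): centre of the outside of the closed end of the tube (its origin); the tube's axes
- bar_first: loose brass bar, 14 x 14 x 80 mm, 100 to 173 g, in the tube, in front of the second bar, end to end. Origin: centre of its inner end face, z along it to the rim. Its outer end starts 34 mm below the rim. The bars slide by friction alone: from a mouth-down tilt of 14 to 25 degrees (unknown, new each time), ever faster beyond it, sooner if jerked; tilting back stops them
- bar_first_end (a point): centre of the outer end face of the first bar (the end that comes to the rim)
- bar_second: the other bar, like the first (same axes), behind it against the closed end; it must stay in the tube
- bar_second_end (a point): centre of the end face of the second bar that looks to the rim
- rack: fixed light wooden block, 75 x 165 x 50 mm high, with two equal square pockets, 29 mm wide and 40 mm deep, at y = -50 and +50 mm on its own y axis; one holds the tube, the other the ring clamp. Origin at the centre of its underside
- mat: fixed black rubber mat on the bench, 150 mm (its x) by 280 mm (its y), 5 mm thick; origin at the centre of its underside; its +y end is the one towards the soldering turntable
- turntable: fixed round soldering turntable, 200 mm across, with brick and square ceramic board, 55 mm high over all; origin at the centre of its underside, about 270 to 290 mm from the mat's centre along the mat's +y
- clamp: bystander: dark wooden ring clamp with a brass band, 25 x 25 x 120 mm, upright in the other pocket of the rack, its top 130 mm above the bench; origin at the centre of its underside
- torch: bystander: brass hand torch with black handle, bent neck and two valve knobs, about 200 mm long and 22 mm high, lying on the bench beyond the mat; origin on the bench under its body
- doming_block: bystander: steel cube of 60 mm with round hollows, on the bench beyond the rack; origin at the centre of its underside
Not all that is in view belongs to the job. There is more than one size of the tube; the job needs the smaller.

How it is judged:
On the way, in this order (a step that is already met when the one before it is completed fails the run):
1. the tube lies on its side, let go, with both bars wholly inside (angle between tube's own z axis and vertical above 1.2 rad and contact force between the fingers and tube below 0.1 N and linear speed of tube below 0.03 m/s and z of bar_first_end in the frame of tube below 0.2 m), for 0.2 s.
2. held in the fingers and tipped mouth-down, the first bar has come past the rim (angle between tube's own z axis and vertical above 1.67 rad and contact force between the fingers and tube above 1 N and z of bar_first_end in the frame of tube above 0.202 m).
At the end, for the whole second after the job is handed in: the tube lies flat and at rest on the mat, both ends within the mat's edges, along the mat's length to within 20 degrees, its mouth towards the turntable; the end of the first bar stands 5 to 35 mm out of the rim, the second bar is wholly inside; nothing is held (z of bar_first_end in the frame of tube between 0.205 and 0.235 m and z of bar_second_end in the frame of tube below 0.2 m and angle between tube's own z axis and vertical between 1.5 and 1.64 rad and height (world z) of each of tube_rim, tube_closed_end below 0.025 m and x of tube_rim in the frame of mat between -0.065 and 0.065 m and x of tube_closed_end in the frame of mat between -0.065 and 0.065 m and y of tube_rim in the frame of mat between 0.01 and 0.145 m and y of tube_closed_end in the frame of mat above -0.145 m and angle between the z axis of tube and the y axis of mat, either way round below 0.35 rad and linear speed of each of tube, bar_first below 0.02 m/s); the robot touches nothing.
It fails at once if the first bar slides out by more than half its length, to drop from the tube (z of bar_first_end in the frame of tube above 0.25 m).
It fails at once if the ring clamp is disturbed (distance of clamp from where it was at the start of the episode above 0.02 m or angle between clamp's own z axis and vertical above 0.3 rad).
It fails at once if the torch is disturbed (distance of torch from where it was at the start of the episode above 0.02 m).
It fails at once if the doming block is disturbed (distance of doming_block from where it was at the start of the episode above 0.02 m).
It also fails if it takes over 67 s, if anything falls off the work surface, if the arm or the gripper's body presses on something with over 40 N, if the wrist force passes 120 N, or if a joint passes its speed limit or range.

### The arm

A 6-joint arm with a two-finger parallel gripper is mounted at the origin on the work surface. World frame = base frame: x ahead of the robot, y to its left, z up, the work surface at z = 0. Lengths are in m, angles in rad, forces in N, time in s.
With the tool pointing down it reaches from about 0.3 to 0.775 m from the base axis. Payload 14.6 kg.
Tool frame: the origin (TCP) lies at the very end of the fingers, on their centre line; the grasp point (between the pads) lies 19 mm behind it; z points along the fingers, y is the line along which they close (so a half turn about z gives the same grasp; the last joint's range is limited). The gripper opens to 94 mm and grips with 3 to 60 N. Pads are 16 mm wide; open, the fingers measure 119 mm over their backs; the gripper's body (75 mm by 177 mm) begins 78 mm behind the grasp point.
Start: joints at [-1.311, 0.3, 1.521, -0, 1.321, -0.067], TCP at [0.177, -0.521, 0.205] pointing down, gripper open.
Joint ranges: [-3.03, 3.03], [-0.79, 2.21], [0.23, 2.52], [-1.04, 4.18], [0, 3.07], [-2.55, 2.55]. Speed limits (rad/s): [2.22, 2.22, 2.57, 3.14, 3.14, 3.14].

### API

Orientations are given as [roll, pitch, yaw] about the fixed x, y, z axes, in that order (R = Rz(yaw) Ry(pitch) Rx(roll)).
In Python, from station import ctrl, cams gives the robot as it stands. The module is installed in compiled form; this text tells all that it offers.
- The arm moves only by the tool arm_command, never from a script. Its argument "plan" is a list that holds one entry, the list of rows, each a list of 7 numbers: the shift along the tool's x, y, z in parts of the range, where 1.0 means 50 cm, then the turn, a rotation vector about the tool's x, y, z in fractions of the full range, 1 being 2 rad, then the closure, from -1 (fully open) to 1 (shut). A call has 1 to 12 rows; each row is the pose to reach, as a shift and turn from the pose commanded when the call began, along the tool's axes at that moment; what a row does not reach only later rows make up. A row lasts 1/10 s, in which the tool goes at most 50 mm and 8.59 degrees, less where a joint would pass 70% of its speed; a pose out of reach is approached as far as the arm can. No shift or turn number may pass 1 either way. A call with a gripper value outside its range is refused whole. The fingers move at their own pace and stop on an object; "squeeze" is the grip in N (left out, the last holds). Time passes only in rows, so rows that repeat a pose let the fingers close. It gives the time, the measured TCP pose, the force, the opening and the grip force at its end, in the units of the state.
- ctrl.get_obs(): the state, without advancing time (a new reading comes with each control period).
- cams.camera(name): name is "scene" or "top" or "wrist"; returns (picture, depth): 480x640x3 uint8, blue, green, red; 480x640 float32, m along the optical axis (not along the pixel's ray), 0 where there is no reading.
- cams.camera_info(name): a dict with "fx", "fy", "cx", "cy" (pixels), "world_to_cam" (4x4, takes a point from world to camera coordinates). Camera axes: x right, y down, z forward; pixel columns grow to the right and rows downward; lengths in m; the calibration is good to about 2 mm. The wrist camera is an equidistant fisheye: a pixel r from the principal point sees the ray r / f radians off the axis. A picture is of the moment at which its call begins: read the wrist's pose just before it. camera_info takes no time and is no camera call; for the wrist camera it gives the pose at the moment of the call.
- ctrl.hand_in(): hands the job in; it is judged then, once.
The state is a dict: "time_s": time; "qpos": joint angles; "joint_vel": joint speeds; "tau": joint torques, N m; "ee_pos": TCP position; "eef_rot": TCP orientation; "force": force on the tool from outside, world axes, zero at the start; "moment": the same for the moment, N m; "grip_width": finger opening in m; "grip_force": force on a finger pad.
Only numpy, scipy, OpenCV 4.12 (cv2) and the standard library are available. Lean on these libraries where they do the work, as an engineer would, in place of code of your own. Each camera call takes 0.05 s, during which the arm holds its last target. There are 200 camera calls.

## Working session

There is one attempt and no reset: what is moved stays moved. The work goes in short steps, Python scripts to look and compute and a tool call to move; the robot and the scene stay as the last step left them, time stands still between calls to the robot, and variables do not carry over. Pictures are saved under pics/ and viewed, at most 10 in all, crops included, and the job is handed in when it is done.

Besides the shell and the picture viewer there is one more tool, called after "Emit:" by a JSON object that holds its "op" and its "data". arm_command: Moves the arm, as the interface text tells. Its arguments: {"type":"object","properties":{"plan":{"type":"array"},"squeeze":{"type":"number"}},"required":["plan"]}

```bash
mkdir -p pics; python3 - <<'E'
from station import ctrl,cams
import cv2,numpy as np
o=ctrl.get_obs(); print({k:np.round(v,3).tolist() for k,v in o.items()})
for n in("scene","top"):
    p,d=cams.camera(n); cv2.imwrite(f"pics/{n}0.png",p); np.save(f"pics/{n}0.npy",d)
    i=cams.camera_info(n); print(n,i)
E
```

```text
{'time_s': 0.0, 'qpos': [-1.311, 0.3, 1.522, 0.0, 1.321, -0.067], 'joint_vel': [-0.0, 0.0, 0.002, 0.001, 0.0, 0.002], 'tau': [0.002, -53.18, -35.273, 0.071, 0.024, -0.0], 'ee_pos': [0.176, -0.521, 0.205], 'eef_rot': [-3.14, -0.0, 0.327], 'force': [1.23, 0.15, 0.371], 'moment': [0.001, -0.056, -0.02], 'grip_force': 0.0, 'grip_width': 0.094}
scene {'fx': 518.8701634389713, 'fy': 518.8701634389713, 'cx': 316.63197996524235, 'cy': 237.29958851033138, 'world_to_cam': array([[-0.84763098,  0.53053236,  0.00755867,  0.51842154],
       [ 0.42277082,  0.68393139, -0.59456091, -0.15534284],
       [-0.32060342, -0.50077267, -0.80401504,  1.3150451 ],
       [ 0.        ,  0.        ,  0.        ,  1.        ]])}
top {'fx': 609.7485011501614, 'fy': 609.7485011501614, 'cx': 319.93243770598485, 'cy': 238.07334938047197, 'world_to_cam': array([[ 0.02624012, -0.99962582,  0.00772447, -0.03969278],
       [-0.99040418, -0.02704533, -0.13552898,  0.60386162],
       [ 0.13568718, -0.00409405, -0.99074327,  1.53393036],
       [ 0.        ,  0.        ,  0.        ,  1.        ]])}
```

View pics/top0.png

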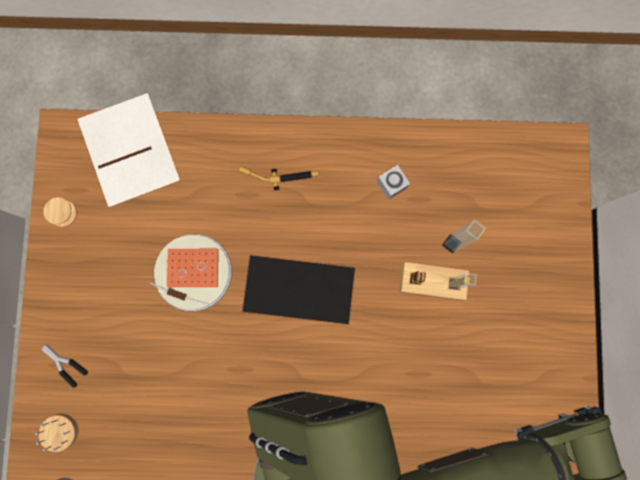

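View pics/scene0.png

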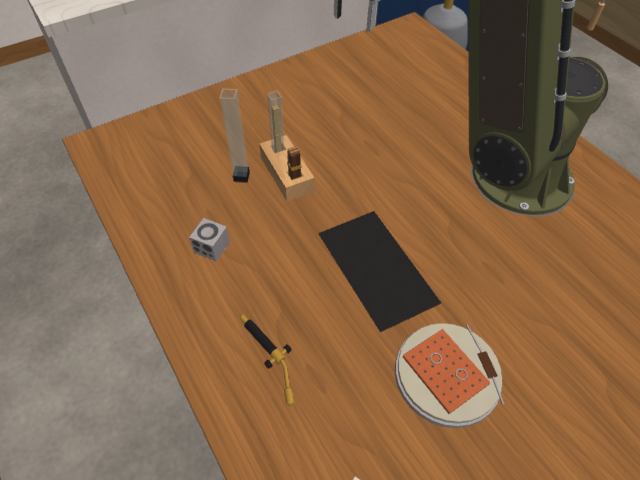

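The top view shows the mat centred near (299,290) and the turntable at (192,272) on its left. The rack is at (435,281), with the clamp in its left pocket at (417,277) and the tube in its right pocket, rim near (471,281). A larger free-standing tube is at (455,242), the doming block at (394,181) and the torch at (280,177).

```bash
cat > h.py <<'E'
import numpy as np,cv2
from station import ctrl,cams
def ray(i,u,v):
    T=i["world_to_cam"];R=T[:3,:3];c=-R.T@T[:3,3]
    return c,R.T@np.array([(u-i["cx"])/i["fx"],(v-i["cy"])/i["fy"],1.])
def cast(i,u,v,z):
    c,d=ray(i,u,v); return c+d*(z-c[2])/d[2]
def proj(i,p):
    q=i["world_to_cam"]@np.r_[p,1.]; return np.array([i["fx"]*q[0]/q[2]+i["cx"],i["fy"]*q[1]/q[2]+i["cy"]])
def rect(i,mask,z):
    cs,_=cv2.findContours(mask.astype(np.uint8),cv2.RETR_EXTERNAL,cv2.CHAIN_APPROX_NONE)
    c=max(cs,key=cv2.contourArea)[:,0]
    w=np.array([cast(i,u,v,z)[:2] for u,v in c])
    (x,y),s,a=cv2.minAreaRect((w*1000).astype(np.float32)); return (x,y),s,a
E
python3 - <<'E'
from h import *
for n in("top","scene"):
    i=cams.camera_info(n);p=cv2.imread(f"pics/{n}0.png");d=np.load(f"pics/{n}0.npy")
    hsv=cv2.cvtColor(p,cv2.COLOR_BGR2HSV)
    V,U=np.mgrid[:480,:640]
    T=i["world_to_cam"];R=T[:3,:3]
    X=np.stack([(U-i["cx"])/i["fx"]*d,(V-i["cy"])/i["fy"]*d,d],-1)-T[:3,3]
    X=X@R
    m=np.zeros((480,640),bool)
    if n=="top": m[245:335,235:365]=1
    else: m[205:335,310:445]=1
    print(n,"mat",rect(i,m&(hsv[...,2]<60),.005))
    r=np.zeros((480,640),bool)
    if n=="top": r[255:305,395:480]=1
    else: r[130:200,255:320]=1
    rr=r&(abs(X[...,2]-.05)<.006)&(hsv[...,2]>120)
    print("rack",rect(i,cv2.morphologyEx(rr.astype(np.uint8),cv2.MORPH_CLOSE,np.ones((9,9))),.05),rr.sum())
    print(n,"tall pts around rack:")
    for lo,hi in((.1,.14),(.15,.185),(.185,.225),(.225,.3)):
        q=(d>0)&(X[...,2]>lo)&(X[...,2]<hi)&(X[...,0]>.3)&(X[...,1]<-.1)
        if q.any(): print(lo,q.sum(),np.round(X[q].min(0),3),np.round(X[q].max(0),3))
t=cv2.imread("pics/top0.png")[200:310,390:500];s=cv2.imread("pics/scene0.png")[75:205,210:330]
cv2.imwrite("pics/c1.png",np.hstack([cv2.resize(t,(396,400),interpolation=cv2.INTER_CUBIC),cv2.resize(s,(369,400),interpolation=cv2.INTER_CUBIC)]))
E
```

```text
top mat ((473.74334716796875, 28.58190155029297), (273.69866943359375, 144.0989990234375), 84.85395812988281)
rack ((500.90301513671875, -317.75994873046875), (165.9232177734375, 75.3884048461914), 84.01092529296875) 1357
top tall pts around rack:
0.1 240 [ 0.482 -0.379  0.1  ] [ 0.626 -0.255  0.14 ]
0.15 186 [ 0.482 -0.386  0.15 ] [ 0.628 -0.346  0.185]
0.185 254 [ 0.482 -0.388  0.185] [ 0.627 -0.345  0.224]
0.225 229 [ 0.581 -0.392  0.225] [ 0.626 -0.345  0.266]
scene mat ((475.3544616699219, 30.8233642578125), (277.4659118652344, 147.778564453125), 84.73321533203125)
rack ((503.2901306152344, -315.30828857421875), (170.0164337158203, 75.2767105102539), 83.86016082763672) 982
scene tall pts around rack:
0.1 3309 [ 0.478 -1.282  0.1  ] [ 0.86  -0.252  0.14 ]
0.15 390 [ 0.485 -0.384  0.15 ] [ 0.628 -0.341  0.185]
0.185 484 [ 0.484 -0.385  0.185] [ 0.628 -0.345  0.225]
0.225 399 [ 0.582 -0.391  0.225] [ 0.629 -0.343  0.26 ]
```

View pics/c1.png

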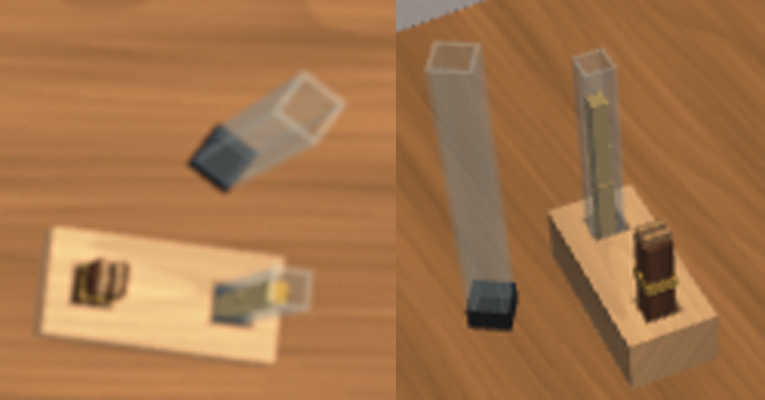

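The crop confirms that the smaller tube stands in the rack's −y pocket with its bars, and that the larger tube is an empty decoy at about (0.605, −0.368). Rack yaw is −6°. I'll grasp the tube from the robot's side with the tool tilted 45°.

```bash
cat >> h.py <<'E'
from scipy.spatial.transform import Rotation as Ro
def pose(yaw,tilt):  # tool down with yaw, then tilt about tool y
    return Ro.from_euler('xyz',[np.pi,0,yaw])*Ro.from_rotvec([0,tilt,0])
def rel(p,R,p0=None,R0=None):
    o=ctrl.get_obs()
    if p0 is None: p0=o["ee_pos"];R0=Ro.from_euler('xyz',o["eef_rot"])
    return np.round(R0.inv().apply(np.array(p)-p0)*1000,1),np.round((R0.inv()*R).as_rotvec(),4)
def grasp(g,R): return np.array(g)+.019*R.as_matrix()[:,2]
E
python3 - <<'E'
from h import *
R=pose(-.105,np.pi/4); g=grasp([.497,-.366,.125],R)
print(g,R.as_matrix()[:,2])
print(rel(g-.1*R.as_matrix()[:,2],R))
E
```

```text
[ 0.51036104 -0.36740809  0.11156497] [ 0.70321243 -0.07410986 -0.70710678]
(array([301.2, -67.5,  22.8]), array([-0.1705,  0.7731,  0.4089]))
```

The manual's scale: shifts go in shares of 50 cm and turns go in shares of 2 rad. Converting my numbers, 301 mm is 0.602, 100 mm is 0.2, -0.1705 rad is -0.0853.

Emit:
{"op": "arm_command", "data": {"plan": [[[0.1,-0.022,0.008,-0.014,0.0645,0.034,-0.3],[0.2,-0.044,0.016,-0.0285,0.129,0.068,-0.3],[0.3,-0.068,0.022,-0.0425,0.193,0.102,-0.3],[0.4,-0.09,0.03,-0.057,0.2575,0.136,-0.3],[0.5,-0.112,0.038,-0.071,0.322,0.1705,-0.3],[0.602,-0.134,0.046,-0.0853,0.3865,0.2045,-0.3],[0.602,-0.134,0.046,-0.0853,0.3865,0.2045,-0.3],[0.602,-0.134,0.046,-0.0853,0.3865,0.2045,-0.3],[0.602,-0.134,0.046,-0.0853,0.3865,0.2045,-0.3],[0.602,-0.134,0.046,-0.0853,0.3865,0.2045,-0.3]]], "squeeze": 50}}

```text
time_s: 1.1
ee_pos: [0.4396, -0.362, 0.183]
eef_rot: [3.138, -0.785, -0.103]
force: [-0.1, 0.3, -0.0]
grip_width: 0.0611
grip_force: 0.0
```

```bash
python3 - <<'E'
from h import *
o=ctrl.get_obs(); print({k:np.round(v,3).tolist() for k,v in o.items() if k in("ee_pos","eef_rot","qpos","grip_width","time_s")})
p,d=cams.camera("wrist"); cv2.imwrite("pics/w1.png",p)
R=pose(-.105,np.pi/4); g=grasp([.497,-.366,.125],R); print(rel(g,R))
E
```

```text
{'time_s': 1.1, 'qpos': [-1.027, 0.141, 1.974, 0.973, 0.748, -0.002], 'ee_pos': [0.44, -0.362, 0.183], 'eef_rot': [3.138, -0.785, -0.103], 'grip_width': 0.061}
(array([ -0.3,  -2.1, 100.6]), array([ 0.002 , -0.    ,  0.0011]))
```

View pics/w1.png

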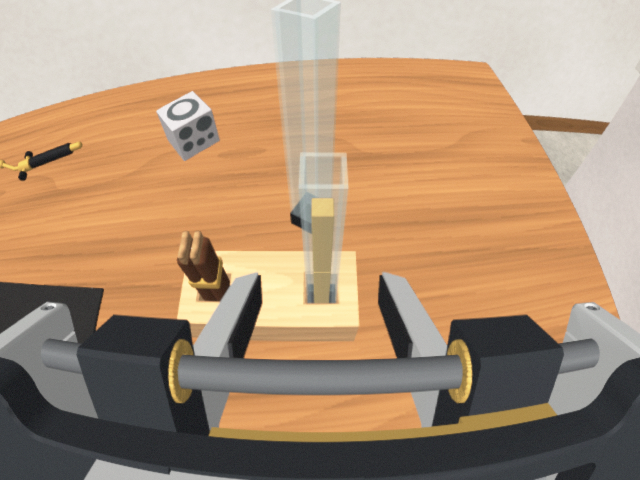

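In the wrist view the tube (u≈322) stands midway between the fingertips (262 and 383), so I advance and close.

To row units: 100 mm is 0.2, 85 mm is 0.17.

Emit:
{"op": "arm_command", "data": {"plan": [[[0,0,0.06,0,0,0,-0.3],[0,-0.002,0.12,0,0,0,-0.3],[0,-0.002,0.17,0,0,0,-0.3],[0,-0.002,0.2,0,0,0,-0.3],[0,-0.002,0.2,0,0,0,-0.3],[0,-0.002,0.2,0,0,0,1],[0,-0.002,0.2,0,0,0,1],[0,-0.002,0.2,0,0,0,1],[0,-0.002,0.2,0,0,0,1],[0,-0.002,0.2,0,0,0,1],[0,-0.002,0.2,0,0,0,1],[0,-0.002,0.2,0,0,0,1]]], "squeeze": 50}}

```text
time_s: 2.35
ee_pos: [0.5105, -0.3681, 0.1122]
eef_rot: [3.138, -0.786, -0.104]
force: [-1.7, -5.1, 1.9]
grip_width: 0.0257
grip_force: 50.0
```

To row units: -57 mm is -0.114, -55 mm is -0.11.

Emit:
{"op": "arm_command", "data": {"plan": [[[0.006,0,-0.006,0,0,0,1],[0.014,0,-0.014,0,0,0,1],[0.024,0,-0.024,0,0,0,1],[0.034,0,-0.034,0,0,0,1],[0.046,0,-0.046,0,0,0,1],[0.058,0,-0.058,0,0,0,1],[0.07,0,-0.07,0,0,0,1],[0.082,0,-0.082,0,0,0,1],[0.094,0,-0.094,0,0,0,1],[0.104,0,-0.104,0,0,0,1],[0.11,0,-0.11,0,0,0,1],[0.114,0,-0.114,0,0,0,1]]]}}

```text
time_s: 3.55
ee_pos: [0.5106, -0.3672, 0.1927]
eef_rot: [3.14, -0.786, -0.104]
force: [0.6, 1.4, -3.0]
grip_width: 0.0251
grip_force: 50.0
```

```bash
python3 - <<'E'
from h import *
o=ctrl.get_obs(); print({k:np.round(v,3).tolist() for k,v in o.items() if k in("ee_pos","eef_rot","qpos","grip_width","force","moment")})
p,d=cams.camera("wrist"); q,d2=cams.camera("scene"); cv2.imwrite("pics/l1.png",np.hstack([cv2.resize(p[100:400,150:500],(400,343)),cv2.resize(q[60:260,200:400],(343,343))]))
yaw=np.arctan2(np.sin(np.radians(84.8)),np.cos(np.radians(84.8)))
R=pose(yaw,np.pi/4)
print(rel(grasp([.40,-.10,.20],R),R))
R2=pose(-.105,np.pi/4)
print(rel(grasp([.40,-.25,.25],R2),R2))
E
```

```text
{'qpos': [-0.903, 0.231, 1.838, 0.922, 0.688, 0.149], 'ee_pos': [0.511, -0.367, 0.193], 'eef_rot': [3.14, -0.786, -0.104], 'force': [0.564, 1.398, -3.038], 'moment': [0.126, 0.716, -0.037], 'grip_width': 0.025}
(array([-101.7, -267.6,  -93.7]), array([ 1.1217e+00,  4.0000e-04, -1.1200e+00]))
(array([ -45.7, -104.9, -108.1]), array([ 0.0008, -0.0005,  0.0007]))
```

View pics/l1.png

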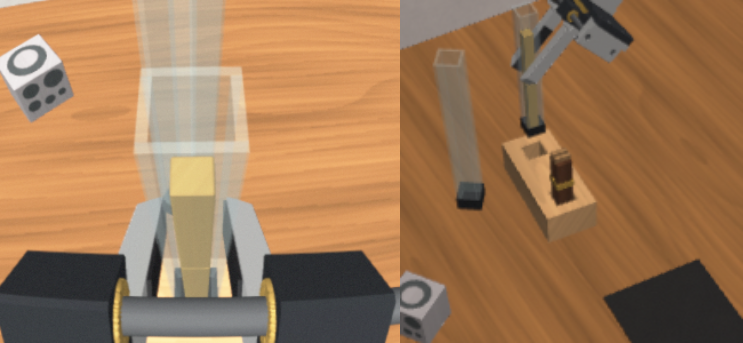

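The tube is drawn upright with both bars inside (bar top at crop pixel 192,160), and the empty pocket shows. I carry it clear of the rack.

To row units: -108 mm is -0.216, -105 mm is -0.21.

Emit:
{"op": "arm_command", "data": {"plan": [[[-0.008,-0.018,-0.018,0,0,0,1],[-0.022,-0.05,-0.052,0,0,0,1],[-0.038,-0.088,-0.09,0,0,0,1],[-0.054,-0.126,-0.13,0,0,0,1],[-0.07,-0.164,-0.168,0,0,0,1],[-0.084,-0.194,-0.2,0,0,0,1],[-0.092,-0.21,-0.216,0,0,0,1],[-0.092,-0.21,-0.216,0,0,0,1]]]}}

```text
time_s: 4.45
ee_pos: [0.4128, -0.2507, 0.2365]
eef_rot: [3.139, -0.786, -0.103]
force: [0.7, 0.3, -2.6]
grip_width: 0.0261
grip_force: 50.0
```

```bash
python3 - <<'E'
from h import *
o=ctrl.get_obs(); print(o["qpos"].round(3) if hasattr(o["qpos"],'round') else o["qpos"])
yaw=np.radians(84.8)
for k in(.33,.66,1):
  R=pose(-.105+k*(yaw+.105),np.pi/4)
  a=np.array([.40,-.25,.25]);b=np.array([.43,-.03,.25])
  print(rel(grasp(a+(b-a)*k,R),R))
E
```

```text
[-0.918 -0.187  2.154  0.836  0.764  0.255]
(array([  0.9, -79.3,   0.6]), array([ 0.3711, -0.0006, -0.3686]))
(array([  -0.9, -157.5,   -1.4]), array([ 7.411e-01, -1.000e-04, -7.383e-01]))
(array([  -4.1, -234.7,   -4.7]), array([ 1.1222e+00,  5.0000e-04, -1.1193e+00]))
```

To row units: -235 mm is -0.47, -226 mm is -0.452, 1.122 rad is 0.561.

Emit:
{"op": "arm_command", "data": {"plan": [[[0,-0.024,0,0.0275,0,-0.0275,1],[0,-0.068,0,0.08,0,-0.08,1],[0.002,-0.112,0.002,0.1315,0,-0.131,1],[0.002,-0.156,0.002,0.183,0,-0.1825,1],[0,-0.2,0,0.235,0,-0.2345,1],[0,-0.244,0,0.2875,0,-0.2865,1],[-0.002,-0.288,-0.002,0.34,0,-0.339,1],[-0.002,-0.332,-0.004,0.3925,0,-0.3915,1],[-0.004,-0.376,-0.006,0.445,0,-0.444,1],[-0.006,-0.42,-0.008,0.495,0,-0.494,1],[-0.008,-0.452,-0.01,0.5375,0,-0.536,1],[-0.008,-0.47,-0.01,0.561,0,-0.5595,1]]]}}

```text
time_s: 5.65
ee_pos: [0.4324, -0.0164, 0.2359]
eef_rot: [-3.14, -0.786, 1.483]
force: [0.1, -1.0, -2.7]
grip_width: 0.0256
grip_force: 50.0
```

```bash
python3 - <<'E'
from h import *
o=ctrl.get_obs(); print(np.round(o["qpos"],3),o["ee_pos"])
yaw=np.radians(84.8)
for t in (30,0,-45):
  R=pose(yaw,np.radians(t))
  print(t,rel(grasp([.475,.035,.20],R),R))
E
```

```text
[-0.541  0.16   1.813  0.689  1.581 -0.596] [ 0.43239094 -0.01635218  0.23591993]
30 (array([ 8.4, 38.1, 82.5]), array([-0.0036, -0.2627,  0.0026]))
0 (array([-0.1, 38.1, 77.6]), array([-0.0029, -0.7863,  0.0035]))
-45 (array([-5.6, 38. , 64.1]), array([-1.5000e-03, -1.5717e+00,  4.7000e-03]))
```

To row units: 64 mm is 0.128, 61 mm is 0.122, -0.15 rad is -0.075.

Emit:
{"op": "arm_command", "data": {"plan": [[[0.002,0.006,0.012,0,-0.025,0,1],[0.002,0.012,0.024,0,-0.075,0,1],[0.002,0.018,0.036,0,-0.135,0,1],[0.002,0.024,0.048,0,-0.2,0.0005,1],[0.002,0.03,0.06,0,-0.265,0.001,1],[0,0.036,0.072,0,-0.33,0.001,1],[-0.002,0.044,0.084,0,-0.395,0.0015,1],[-0.004,0.052,0.096,0,-0.46,0.0015,1],[-0.006,0.06,0.106,0,-0.525,0.002,1],[-0.008,0.068,0.114,0,-0.59,0.002,1],[-0.01,0.074,0.122,0,-0.645,0.002,1],[-0.012,0.076,0.128,0,-0.685,0.002,1]]]}}

```text
time_s: 6.85
ee_pos: [0.4736, 0.0213, 0.1861]
eef_rot: [-3.14, 0.587, 1.478]
force: [-0.0, 0.1, -3.2]
grip_width: 0.0258
grip_force: 50.0
```

```bash
python3 - <<'E'
from h import *
o=ctrl.get_obs(); print(np.round(o["qpos"],3),o["ee_pos"])
p,d=cams.camera("scene");cv2.imwrite("pics/s2.png",p[150:390,230:550].repeat(2,0).repeat(2,1))
yaw=np.radians(84.8)
for z in (.1,.03,.018):
  R=pose(yaw,np.radians(-45))
  print(z,rel(grasp([.475,.035,z],R),R))
E
```

```text
[ 0.265  0.291  1.69  -0.552  1.418  0.518] [0.47364126 0.0213431  0.18612046]
0.1 (array([54.8,  1.1, 81.5]), array([-0.0049, -0.1935,  0.0006]))
0.03 (array([ 93.8,   1.4, 139.6]), array([-0.0049, -0.1935,  0.0006]))
0.018 (array([100.5,   1.5, 149.6]), array([-0.0049, -0.1935,  0.0006]))
```

View pics/s2.png

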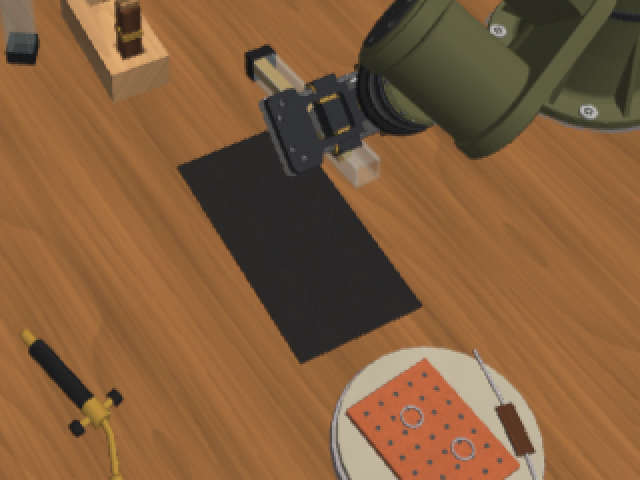

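The tube hangs nearly level over the mat with its mouth towards the turntable (rim at crop pixel 362,165, black cap at 260,60). I lower it slightly mouth-up so the fingertips stay clear of the mat.

To row units: 141 mm is 0.282, 139 mm is 0.278, -0.13 rad is -0.065.

Emit:
{"op": "arm_command", "data": {"plan": [[[0.01,0,0.014,0,-0.01,0,1],[0.028,0,0.042,0,-0.02,0,1],[0.05,0,0.074,0,-0.03,0,1],[0.072,0,0.106,0,-0.04,0,1],[0.094,0.002,0.138,0,-0.05,0,1],[0.116,0.002,0.17,0,-0.06,0,1],[0.136,0.002,0.202,0,-0.065,0,1],[0.154,0.002,0.228,0,-0.065,0,1],[0.17,0.002,0.252,0,-0.065,0,1],[0.182,0.002,0.27,0,-0.065,0,1],[0.188,0.002,0.278,0,-0.065,0,1],[0.19,0.002,0.282,0,-0.065,0,1]]]}}

```text
time_s: 8.1
ee_pos: [0.4741, 0.0219, 0.0168]
eef_rot: [-3.14, 0.714, 1.477]
force: [0.7, -0.3, -3.1]
grip_width: 0.0255
grip_force: 50.0
```

To row units: 3.3 mm is 0.0066, 3 mm is 0.006.

Emit:
{"op": "arm_command", "data": {"plan": [[[0.002,0,0.002,0,0,0,1],[0.004,0,0.0046,0,0,0,1],[0.006,0,0.0066,0,0,0,1],[0.006,0,0.0066,0,0,0,1],[0.006,0,0.0066,0,0,0,0.4],[0.006,0,0.0066,0,0,0,0.3],[0.006,0,0.0066,0,0,0,0.2],[0.006,0,0.0066,0,0,0,0.1],[0.006,0,0.0066,0,0,0,0.0],[0.006,0,0.0066,0,0,0,-0.1],[0.006,0,0.0066,0,0,0,-0.1],[0.006,0,0.0066,0,0,0,-0.1]]]}}

```text
time_s: 9.3
ee_pos: [0.474, 0.0219, 0.0126]
eef_rot: [-3.14, 0.714, 1.477]
force: [0.3, -0.6, 0.4]
grip_width: 0.0515
grip_force: 0.0
```

```bash
python3 - <<'E'
from h import *
yaw=np.radians(84.8)
R0=Ro.from_euler('xyz',ctrl.get_obs()["eef_rot"])
print(rel(ctrl.get_obs()["ee_pos"]-.15*R0.as_matrix()[:,2],R0))
R=pose(yaw,0)
print(rel([.475,.035,.16],R))
E
```

```text
(array([   0.,    0., -150.]), array([0., 0., 0.]))
(array([ -86.7,   -0.5, -120. ]), array([-0.0029,  0.7142, -0.0036]))
```

To row units: -120 mm is -0.24, -115 mm is -0.23, 0.714 rad is 0.357.

Emit:
{"op": "arm_command", "data": {"plan": [[[0,0,-0.03,0,0,0,-0.1],[0,0,-0.08,0,0,0,-0.1],[-0.01,0,-0.14,0,0.05,0,-0.1],[-0.05,0,-0.18,0,0.11,0,-0.1],[-0.09,0,-0.21,0,0.175,0,-0.1],[-0.13,0,-0.23,0,0.24,0,-0.1],[-0.16,0,-0.24,0,0.3,0,-0.1],[-0.174,0,-0.24,0,0.357,0,-0.1],[-0.174,0,-0.24,0,0.357,0,-0.1]]]}}

```text
time_s: 10.2
ee_pos: [0.4759, 0.0335, 0.1624]
eef_rot: [3.14, -0.004, 1.474]
force: [-0.0, -0.3, -0.4]
grip_width: 0.0516
grip_force: 0.0
```

```bash
python3 - <<'E'
from h import *
o=ctrl.get_obs();print(np.round(o["qpos"],3),o["ee_pos"],o["eef_rot"])
p,d=cams.camera("wrist");i=cams.camera_info("wrist");print(i["fx"],i["cx"],i["cy"],np.round(i["world_to_cam"],4).tolist())
q,_=cams.camera("scene"); cv2.imwrite("pics/s3.png",q); cv2.imwrite("pics/w3.png",p)
cv2.imwrite("pics/v3.png",np.hstack([cv2.resize(p,(480,360)),cv2.resize(q[200:340,310:435],(320,360))]))
E
```

```text
[-0.008  0.179  1.776  0.004  1.185  0.087] [0.47594628 0.03353098 0.16240744] [ 3.13968899 -0.0036734   1.47353986]
371.64829954431775 319.7760149930497 240.00281460987947 [[0.9954, -0.096, 0.0007, -0.4712], [-0.0931, -0.9629, 0.2533, 0.0617], [-0.0236, -0.2522, -0.9674, 0.3674], [0.0, 0.0, 0.0, 1.0]]
```

View pics/v3.png

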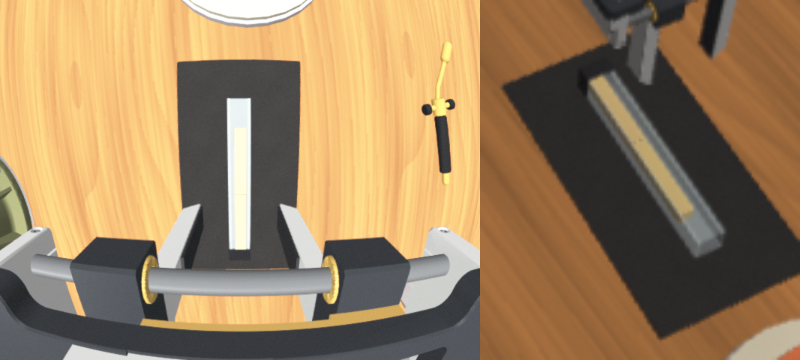

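The tube lies on the mat along its length with the mouth towards the turntable. Both bars are inside: rim at (238,98) in the left panel, bar end at about (240,127), cap at (240,255). I measure it and take the new hold.

```bash
cat >> h.py <<'E'
def wcast(i,u,v,z):
    dx,dy=u-i["cx"],v-i["cy"];r=np.hypot(dx,dy);t=r/i["fx"]
    dc=np.array([np.sin(t)*dx/r,np.sin(t)*dy/r,np.cos(t)])
    T=i["world_to_cam"];R=T[:3,:3];c=-R.T@T[:3,3];d=R.T@dc
    return c+d*(z-c[2])/d[2]
E
python3 - <<'E'
from h import *
i=cams.camera_info("wrist");p=cv2.imread("pics/w3.png");hsv=cv2.cvtColor(p,cv2.COLOR_BGR2HSV)
m=np.zeros((480,640),bool);m[90:345,285:350]=1
t=m&(hsv[...,2]>75)
for v in(140,200,260,320):
    u=np.where(t[v])[0]; print(v,u.min(),u.max(),[wcast(i,(u.min()+u.max())/2,v,.031).round(4)])
V=np.where(t.sum(1)>15)[0];print("rows",V.min(),V.max(),wcast(i,319,V.min(),.031).round(4))
s=m&(hsv[...,1]>20)&(hsv[...,0]>12)&(hsv[...,0]<40)&(hsv[...,2]>120)
print([ (v,int(s[v].sum())) for v in range(120,190,3)])
print([p[v,320].tolist() for v in range(126,190,4)])
print(["%d:%s"%(v,p[v,320].tolist()) for v in range(320,360,3)])
E
```

```text
140 285 348 [array([0.4809, 0.1115, 0.031 ])]
200 289 348 [array([0.4778, 0.0615, 0.031 ])]
260 285 347 [array([0.4706, 0.0092, 0.031 ])]
320 288 344 [array([ 0.4648, -0.049 ,  0.031 ])]
rows 90 342 [0.4869 0.153  0.031 ]
[(120, 0), (123, 0), (126, 0), (129, 0), (132, 0), (135, 0), (138, 0), (141, 0), (144, 0), (147, 0), (150, 0), (153, 0), (156, 0), (159, 0), (162, 0), (165, 0), (168, 0), (171, 16), (174, 16), (177, 16), (180, 16), (183, 16), (186, 16), (189, 16)]
[[73, 74, 76], [96, 97, 97], [245, 245, 237], [244, 243, 236], [243, 243, 234], [244, 244, 236], [244, 244, 236], [244, 244, 236], [243, 244, 236], [243, 244, 236], [242, 243, 235], [212, 248, 252], [227, 254, 255], [227, 254, 255], [227, 254, 255], [227, 254, 255]]
['320:[226, 254, 255]', '323:[223, 254, 255]', '326:[224, 254, 255]', '329:[226, 254, 255]', '332:[160, 209, 226]', '335:[61, 55, 55]', '338:[61, 57, 58]', '341:[65, 64, 66]', '344:[62, 57, 58]', '347:[72, 73, 74]', '350:[73, 76, 77]', '353:[68, 71, 71]', '356:[70, 73, 74]', '359:[86, 117, 154]']
```

```bash
python3 - <<'E'
from h import *
i=cams.camera_info("wrist");p=cv2.imread("pics/w3.png")
g=p.min(2)
P=[]
for v in(140,180,220,260,300,325):
    u=np.where(g[v,290:345]>100)[0]+290; w=wcast(i,(u.min()+u.max())/2,v,.031); P.append(w[:2]); print(v,u.min(),u.max(),w.round(4), (wcast(i,u.max(),v,.031)-wcast(i,u.min(),v,.031))[0].round(4))
P=np.array(P);k=np.polyfit(P[:,1],P[:,0],1);yaw=np.arctan2(1,k[0]);print("yaw",np.degrees(yaw))
rim=wcast(i,319,132,.031);print("rim",rim.round(4),"cap front",wcast(i,319,333,.031).round(4),"bar end",wcast(i,319,169,.025).round(4))
a=np.array([k[0],1])/np.hypot(k[0],1)
y=rim[1]-.105*a[1]; x=np.polyval(k,y); print("grasp",x,y)
R=pose(yaw,0);print(rel([x,y,.009],R))
E
```

```text
140 302 334 [0.4821 0.1114 0.031 ] 0.0261
180 303 334 [0.4794 0.0782 0.031 ] 0.0256
220 303 334 [0.4761 0.0444 0.031 ] 0.0262
260 304 334 [0.4732 0.009  0.031 ] 0.026
300 304 334 [ 0.4695 -0.0289  0.031 ] 0.027
325 305 333 [ 0.4671 -0.0545  0.031 ] 0.0259
yaw 84.81189087342032
rim [0.4836 0.1179 0.031 ] cap front [ 0.4663 -0.063   0.031 ] bar end [0.4806 0.0869 0.025 ]
grasp 0.47338424206749563 0.013372151490627857
(array([-2.110e+01,  1.000e-01,  1.519e+02]), array([-0.001 ,  0.0015, -0.0052]))
```

To row units: 151 mm is 0.302, 140 mm is 0.28, -0.005 rad is -0.0025.

Emit:
{"op": "arm_command", "data": {"plan": [[[-0.014,0,0.05,0,0,-0.0025,-0.1],[-0.028,0,0.11,0,0,-0.0025,-0.1],[-0.042,0,0.18,0,0,-0.0025,-0.1],[-0.042,0,0.24,0,0,-0.0025,-0.1],[-0.042,0,0.28,0,0,-0.0025,-0.1],[-0.042,0,0.298,0,0,-0.0025,-0.1],[-0.042,0,0.302,0,0,-0.0025,-0.1],[-0.042,0,0.302,0,0,-0.0025,0.2],[-0.042,0,0.302,0,0,-0.0025,1],[-0.042,0,0.302,0,0,-0.0025,1],[-0.042,0,0.302,0,0,-0.0025,1],[-0.042,0,0.302,0,0,-0.0025,1]]], "squeeze": 55}}

```text
time_s: 11.5
ee_pos: [0.4736, 0.0138, 0.0099]
eef_rot: [-3.141, 0.0, 1.481]
force: [-1.2, 1.0, 6.1]
grip_width: 0.0255
grip_force: 55.0
```

To row units: -100 mm is -0.2, -97 mm is -0.194.

Emit:
{"op": "arm_command", "data": {"plan": [[[0,0,0,0,0,0,1],[0,0,-0.006,0,0,0,1],[0,0,-0.018,0,0,0,1],[0,0,-0.036,0,0,0,1],[0,0,-0.06,0,0,0,1],[0,0,-0.086,0,0,0,1],[0,0,-0.112,0,0,0,1],[0,0,-0.138,0,0,0,1],[0,0,-0.162,0,0,0,1],[0,0,-0.182,0,0,0,1],[0,0,-0.194,0,0,0,1],[0,0,-0.2,0,0,0,1]]], "squeeze": 55}}

```text
time_s: 12.7
ee_pos: [0.4735, 0.0138, 0.1098]
eef_rot: [-3.141, 0.0, 1.481]
force: [-0.5, 0.7, -3.6]
grip_width: 0.0256
grip_force: 55.0
```

```bash
python3 - <<'E'
from h import *
o=ctrl.get_obs();print(o["ee_pos"],o["eef_rot"],o["grip_width"],o["force"],o["moment"],o["time_s"])
p,d=cams.camera("wrist");cv2.imwrite("pics/w4.png",p)
q,_=cams.camera("scene");cv2.imwrite("pics/s4.png",q)
cv2.imwrite("pics/v4.png",np.hstack([cv2.resize(p[:360],(480,270)),cv2.resize(q[150:340,310:500],(270,270))]))
E
```

```text
[0.47348782 0.01382621 0.10980629] [-3.14065702e+00  1.38138549e-04  1.48079303e+00] 0.025607639732345578 [-0.48650538  0.73518892 -3.6405317 ] [-0.00836342 -0.09710556  0.00711974] 12.7
```

View pics/v4.png

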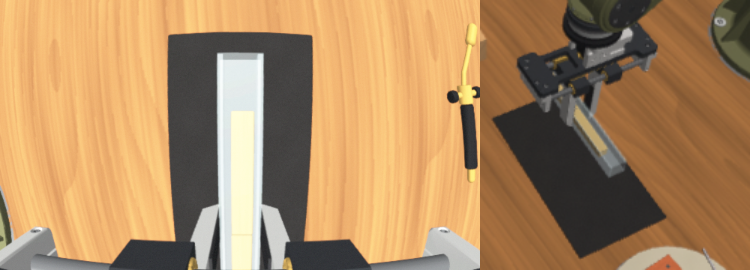

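The tube is lifted level: rim at v≈71 full scale, bar end at v≈147. The bar end is tracked from here in the wrist view, and I tip gently to 11°.

To row units: -0.2 rad is -0.1.

Emit:
{"op": "arm_command", "data": {"plan": [[[0,0,0,0,-0.004,0,1],[0,0,0,0,-0.012,0,1],[0,0,0,0,-0.022,0,1],[0,0,0,0,-0.0325,0,1],[0,0,0,0,-0.043,0,1],[0,0,0,0,-0.0535,0,1],[0,0,0,0,-0.064,0,1],[0,0,0,0,-0.074,0,1],[0,0,0,0,-0.083,0,1],[0,0,0,0,-0.0905,0,1],[0,0,0,0,-0.096,0,1],[0,0,0,0,-0.1,0,1]]]}}

```text
time_s: 14.0
ee_pos: [0.4734, 0.0139, 0.1092]
eef_rot: [-3.14, 0.201, 1.481]
force: [-0.9, 0.6, -4.0]
grip_width: 0.0255
grip_force: 55.0
```

```bash
cat >> h.py <<'E'
def tcast(i,o,u,v,zt):
    "wrist pixel -> tool-frame x,y on plane tool z=zt"
    dx,dy=u-i["cx"],v-i["cy"];r=np.hypot(dx,dy);t=r/i["fx"]
    dc=np.array([np.sin(t)*dx/r,np.sin(t)*dy/r,np.cos(t)])
    T=i["world_to_cam"];R=T[:3,:3];c=-R.T@T[:3,3];d=R.T@dc
    Rt=Ro.from_euler('xyz',o["eef_rot"]).as_matrix()
    c=Rt.T@(c-o["ee_pos"]);d=Rt.T@d
    return (c+d*(zt-c[2])/d[2])[:2]*1000
def bar(save=None,img=None):
    o=ctrl.get_obs();i=cams.camera_info("wrist")
    p=cv2.imread(img) if img else cams.camera("wrist")[0]
    if save: cv2.imwrite(save,p)
    s=p[:,308:336].astype(int); yl=np.median(s[...,2]-s[...,0],1)
    y=np.where(np.convolve(yl[:250]>18,np.ones(12),'valid')>=12)[0]
    br=np.where(np.median(p[:,300:340].min(2),1)>150)[0]
    ve=y.min() if len(y) else -1
    x=tcast(i,o,321,ve,-.012)[0]
    print("t",round(o["time_s"],2),"tilt deg",round(np.degrees(o["eef_rot"][1]),2),"row bar",ve,"bright top",br.min() if len(br) else None,"bar x",x.round(1),"rim x",tcast(i,o,320,br.min(),-.021)[0].round(1),"grip",o["grip_force"],o["grip_width"])
E
python3 - <<'E'
from h import *
bar("pics/w5.png"); bar(img="pics/w4.png")
p=cv2.imread("pics/w5.png");print([p[v,321].tolist() for v in range(56,170,6)])
E
```

```text
t 14.0 tilt deg 11.51 row bar 148 bright top 70 bar x 71.9 rim x 105.5 grip 54.998644441366196 0.02550901700385257
t 14.05 tilt deg 11.53 row bar 0 bright top 71 bar x 141.8 rim x 105.1 grip 54.9987955391407 0.025397579666596566
[[65, 66, 67], [65, 63, 66], [65, 69, 70], [185, 188, 178], [240, 240, 233], [242, 243, 235], [243, 242, 236], [241, 241, 235], [241, 240, 233], [242, 241, 233], [242, 240, 233], [240, 241, 233], [238, 240, 232], [239, 239, 233], [239, 240, 233], [236, 236, 231], [225, 254, 255], [224, 254, 255], [223, 254, 255]]
```

```bash
python3 - <<'E'
s=open('h.py').read()
s=s.replace("""    y=np.where(np.convolve(yl[:250]>18,np.ones(12),'valid')>=12)[0]
""","").replace("ve=y.min() if len(y) else -1","""ve=200
    while ve>0 and yl[ve-1]>15: ve-=1""")
open('h.py','w').write(s)
E
```

```text
(no output)
```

To row units: -0.07 rad is -0.035.

Emit:
{"op": "arm_command", "data": {"plan": [[[0,0,0,0,-0.005,0,1],[0,0,0,0,-0.0125,0,1],[0,0,0,0,-0.02,0,1],[0,0,0,0,-0.025,0,1],[0,0,0,0,-0.03,0,1],[0,0,0,0,-0.035,0,1],[0,0,0,0,-0.035,0,1],[0,0,0,0,-0.035,0,1],[0,0,0,0,-0.025,0,1],[0,0,0,0,-0.01,0,1],[0,0,0,0,0,0,1],[0,0,0,0,0,0,1]]]}}

```text
time_s: 15.25
ee_pos: [0.4734, 0.0134, 0.1094]
eef_rot: [-3.14, 0.199, 1.48]
force: [0.3, 0.2, -3.5]
grip_width: 0.0255
grip_force: 55.0
```

```bash
python3 -c "
from h import *
bar()"
```

```text
t 15.25 tilt deg 11.42 row bar 144 bright top 70 bar x 73.7 rim x 105.5 grip 54.99866098165512 0.025501632162168275
```

To row units: -0.095 rad is -0.0475.

Emit:
{"op": "arm_command", "data": {"plan": [[[0,0,0,0,-0.01,0,1],[0,0,0,0,-0.0225,0,1],[0,0,0,0,-0.0325,0,1],[0,0,0,0,-0.0375,0,1],[0,0,0,0,-0.0425,0,1],[0,0,0,0,-0.0475,0,1],[0,0,0,0,-0.0475,0,1],[0,0,0,0,-0.0475,0,1],[0,0,0,0,-0.03,0,1],[0,0,0,0,-0.01,0,1],[0,0,0,0,0,0,1],[0,0,0,0,0,0,1]]]}}

```text
time_s: 16.5
ee_pos: [0.4734, 0.0133, 0.1094]
eef_rot: [-3.14, 0.2, 1.48]
force: [-0.4, 0.1, -2.4]
grip_width: 0.0255
grip_force: 55.0
```

```bash
python3 -c "
from h import *
bar()"
```

```text
t 16.5 tilt deg 11.46 row bar 68 bright top 70 bar x 108.3 rim x 105.5 grip 54.998632818460464 0.025529393373108587
```

Bar end moved 34 mm to just past the rim, so the slip angle is about 15°. A gentler pulse comes next.

To row units: -0.08 rad is -0.04.

Emit:
{"op": "arm_command", "data": {"plan": [[[0,0,0,0,-0.0075,0,1],[0,0,0,0,-0.0175,0,1],[0,0,0,0,-0.0275,0,1],[0,0,0,0,-0.0325,0,1],[0,0,0,0,-0.0365,0,1],[0,0,0,0,-0.04,0,1],[0,0,0,0,-0.04,0,1],[0,0,0,0,-0.035,0,1],[0,0,0,0,-0.025,0,1],[0,0,0,0,-0.01,0,1],[0,0,0,0,0,0,1],[0,0,0,0,0,0,1]]]}}

```text
time_s: 17.75
ee_pos: [0.4734, 0.0133, 0.1094]
eef_rot: [-3.141, 0.199, 1.48]
force: [0.0, -0.2, -3.3]
grip_width: 0.026
grip_force: 55.0
```

```bash
python3 -c "
from h import *
bar('pics/w7.png')"
```

```text
t 17.75 tilt deg 11.42 row bar 62 bright top 69 bar x 111.1 rim x 106.0 grip 54.99877005815506 0.02595568232696051
```

To row units: -0.087 rad is -0.0435.

Emit:
{"op": "arm_command", "data": {"plan": [[[0,0,0,0,-0.01,0,1],[0,0,0,0,-0.02,0,1],[0,0,0,0,-0.03,0,1],[0,0,0,0,-0.035,0,1],[0,0,0,0,-0.04,0,1],[0,0,0,0,-0.0435,0,1],[0,0,0,0,-0.0435,0,1],[0,0,0,0,-0.04,0,1],[0,0,0,0,-0.0275,0,1],[0,0,0,0,-0.01,0,1],[0,0,0,0,0,0,1],[0,0,0,0,0,0,1]]]}}

```text
time_s: 19.0
ee_pos: [0.4735, 0.0133, 0.1095]
eef_rot: [-3.141, 0.199, 1.48]
force: [0.5, -0.7, -3.0]
grip_width: 0.0255
grip_force: 55.0
```

```bash
python3 -c "
from h import *
bar('pics/w8.png')"
```

```text
t 19.0 tilt deg 11.42 row bar 27 bright top 70 bar x 128.0 rim x 105.5 grip 54.9987955391407 0.025458938161211045
```

The bar end now stands about 22 mm out. Levelling slowly, then laying down.

To row units: 0.2 rad is 0.1.

Emit:
{"op": "arm_command", "data": {"plan": [[[0,0,0,0,0.004,0,1],[0,0,0,0,0.012,0,1],[0,0,0,0,0.022,0,1],[0,0,0,0,0.0325,0,1],[0,0,0,0,0.043,0,1],[0,0,0,0,0.0535,0,1],[0,0,0,0,0.064,0,1],[0,0,0,0,0.074,0,1],[0,0,0,0,0.083,0,1],[0,0,0,0,0.0905,0,1],[0,0,0,0,0.0965,0,1],[0,0,0,0,0.1,0,1]]]}}

```text
time_s: 20.25
ee_pos: [0.4734, 0.0137, 0.1092]
eef_rot: [-3.14, -0.001, 1.481]
force: [0.4, -0.2, -2.6]
grip_width: 0.0256
grip_force: 55.0
```

```bash
python3 -c "
from h import *
bar('pics/w9.png')
q,_=cams.camera('scene');p=cv2.imread('pics/w9.png')
cv2.imwrite('pics/v9.png',np.hstack([cv2.resize(p[:360],(480,270)),cv2.resize(q[150:340,310:500],(270,270))]))
print(ctrl.get_obs()['ee_pos'],ctrl.get_obs()['eef_rot'])"
```

```text
t 20.25 tilt deg -0.03 row bar 0 bright top 70 bar x 141.7 rim x 105.4 grip 54.9989216029644 0.02564764028505442
[0.47338326 0.0137384  0.109237  ] [-3.14016302e+00 -8.32029094e-05  1.48061532e+00]
```

View pics/v9.png

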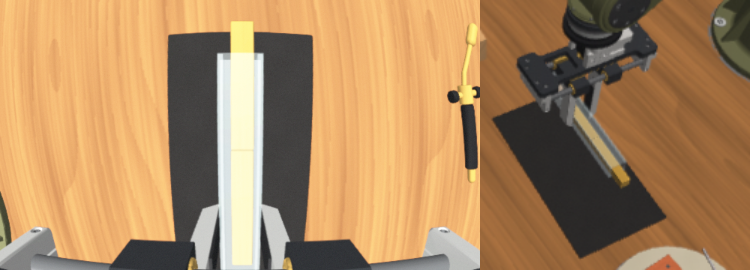

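The bar end is at left-panel (241,21), about 22 mm beyond the rim at v=53, unchanged by levelling. Laying it down.

To row units: 99 mm is 0.198, 98 mm is 0.196.

Emit:
{"op": "arm_command", "data": {"plan": [[[0,0,0.006,0,0,0,1],[0,0,0.02,0,0,0,1],[0,0,0.042,0,0,0,1],[0,0,0.068,0,0,0,1],[0,0,0.094,0,0,0,1],[0,0,0.12,0,0,0,1],[0,0,0.144,0,0,0,1],[0,0,0.164,0,0,0,1],[0,0,0.18,0,0,0,1],[0,0,0.19,0,0,0,1],[0,0,0.196,0,0,0,1],[0,0,0.198,0,0,0,1]]]}}

```text
time_s: 21.55
ee_pos: [0.4733, 0.0138, 0.0102]
eef_rot: [-3.14, 0.0, 1.481]
force: [-0.6, -0.3, -3.1]
grip_width: 0.0253
grip_force: 55.0
```

To row units: -120 mm is -0.24, -80 mm is -0.16.

Emit:
{"op": "arm_command", "data": {"plan": [[[0,0,0,0,0,0,1],[0,0,0,0,0,0,0.42],[0,0,0,0,0,0,0.35],[0,0,0,0,0,0,0.2],[0,0,0,0,0,0,0.1],[0,0,0,0,0,0,0],[0,0,0,0,0,0,-0.1],[0,0,-0.01,0,0,0,-0.1],[0,0,-0.04,0,0,0,-0.1],[0,0,-0.09,0,0,0,-0.1],[0,0,-0.16,0,0,0,-0.1],[0,0,-0.24,0,0,0,-0.1]]]}}

```text
time_s: 22.75
ee_pos: [0.4728, 0.0138, 0.1313]
eef_rot: [-3.139, 0.0, 1.481]
force: [0.4, -0.6, -0.1]
grip_width: 0.0519
grip_force: 0.0
```

To row units: -40 mm is -0.08, -35 mm is -0.07.

Emit:
{"op": "arm_command", "data": {"plan": [[[0,0,-0.04,0,0,0,-0.1],[0,0,-0.07,0,0,0,-0.1],[0,0,-0.08,0,0,0,-0.1],[0,0,-0.08,0,0,0,-0.1],[0,0,-0.08,0,0,0,-0.1]]]}}

```text
time_s: 23.25
ee_pos: [0.4731, 0.0138, 0.1695]
eef_rot: [-3.139, 0.0, 1.481]
force: [-0.1, -0.1, -0.2]
grip_width: 0.0519
grip_force: 0.0
```

```bash
python3 -c "
from h import *
i=cams.camera_info('wrist');p,_=cams.camera('wrist');q,_=cams.camera('scene');cv2.imwrite('pics/w10.png',p)
cv2.imwrite('pics/v10.png',np.hstack([cv2.resize(p,(480,360)),cv2.resize(q[200:340,310:435],(320,360))]))
g=p.min(2);s=p[:,312:328].astype(int);yl=np.median(s[...,2]-s[...,0],1)
r=np.where(np.median(g[80:300,300:340],1)>150)[0].min()+80;v=250
while yl[v-1]>15:v-=1
rim=wcast(i,320,r,.031);e=wcast(i,320,v,.022);print(r,v,rim,e,'out mm',1000*(e-rim)[1])
"
```

```text
108 82 [0.48328527 0.11808072 0.031     ] [0.4854238  0.14211909 0.022     ] out mm 24.038370058310775
```

View pics/v10.png

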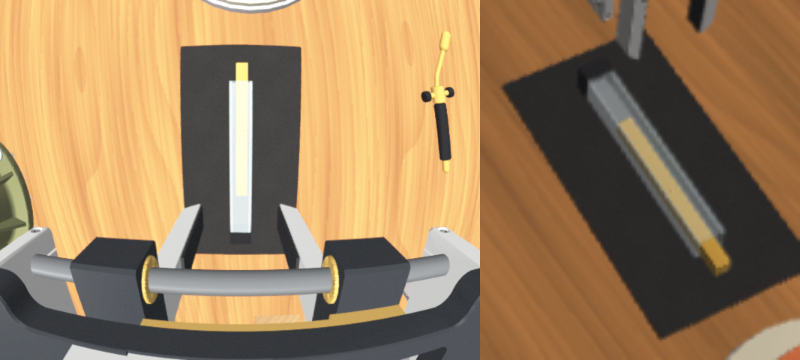

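The tube lies flat on the mat with its mouth towards the turntable and the bar end about 22–24 mm out ((241,63) against rim (241,81)). The gripper is clear, so I'm handing in.

```bash
python3 -c "
from station import ctrl
print(ctrl.hand_in())"
```

```text
the job is handed in; nothing more can be done
None
```

I handed the job in at about 23 s of the 67 s limit: the tube lies let go on the mat, mouth towards the turntable, with the first bar peeking out about 22–24 mm and the second bar inside; the hand-in returned no verdict.

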